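# Load the juicer: pack two apples down the feed tube with the pusher

## Robot

A 7-joint arm with a two-finger parallel gripper is mounted at the origin on a cart in front of the work surface, level with it; the furniture and walls round the work are solid. World frame = base frame: x ahead of the robot, y to its left, z up, the work surface at z = 0. Lengths are in mm, angles in degrees, forces in N, time in s.
With the tool pointing down it reaches from about 425 to 825 mm from the base axis. Payload 3.6 kg.
Tool frame: the origin (TCP) lies on the centre line of the jaws, within the pads' length; the fingertips stand ctrl.nose_length ahead of it and the grasp point (between the pads) lies 5 mm behind it (ctrl.nose_length is the distance from the TCP to the fingertips, in mm); z points along the fingers, y is the line along which they close (so a half turn about z gives the same grasp; the last joint's range is limited). The gripper opens to 85 mm and grips with 20 to 120 N. Pads are 22 mm wide; open, the fingers measure 114 mm over their backs; the gripper's body (76 mm by 85 mm) begins 54 mm behind the grasp point. The pads swing forward as they close: fully open they stand 13 mm farther back than shut.
Start: joints at [-77.263, 35.231, -0.722, 81.555, 0.464, 63.22, -2.315], TCP at [160.025, 629.965, 245.297] pointing down, gripper open.
Joint ranges: [-178.69, 178.69], [-17.37, 117.87], [-77.05, 75.6], [15.02, 138.74], [-78.02, 258.01], [0.78, 113.62], [-162.83, 162.83]. Speed limits (degrees/s): [159.86, 159.86, 180, 180, 180, 180, 180].

## Interface

Orientations are given as [roll, pitch, yaw] about the fixed x, y, z axes, in that order (R = Rz(yaw) Ry(pitch) Rx(roll)).
In Python, from cell import ctrl gives the robot as it stands. The module is installed in compiled form; this text tells all that it offers.
- The arm moves only by the tool servo_tool, never from a script. Its argument "commands" is a list of rows, each an object with "delta_pos": the shift along the tool's x, y, z normalised to -1 to 1, where 1 is 0.04 m, a list of three; "spin": the turn about the tool's z normalised to -1 to 1, where 1 is 6 degrees. A call has 1 to 20 rows; each row shifts and turns the commanded pose from where the row before left it, along the tool's axes as they then stand; what a row does not reach is not made up. A row lasts 1/10 s, in which the tool goes at most 50 mm and 8.59 degrees, less where a joint would pass 70% of its speed; a pose out of reach is approached as far as the arm can. A call with a number of a shift or a turn outside -1 to 1 is refused whole. A call with a gripper value outside its range is refused whole. "gripper" is the closure, from 0 (fully open) to 1 (shut), set as the call begins (left out, the last holds). The fingers move at their own pace and stop on an object; "grip_force" is the grip in N (left out, the last holds). Time passes only in rows, so rows that do not move let the fingers close. It gives the time, the measured TCP pose, the force, the opening and the grip force at its end, in the units of the state.
- ctrl.get_state(): the state, without advancing time (a new reading comes with each control period).
- ctrl.read_camera(name): name is "scene" or "top" or "wrist"; returns a dict with "pixels" (480x640x3 uint8, red, green, blue), "mtx" (3x3 intrinsics, pixels), "position" and "orientation" of the camera in the world. Camera axes: x right, y up, looking along -z (the intrinsics and any distortion apply to the point x, -y, -z); pixel columns grow to the right and rows downward; lengths in mm; the calibration is good to about 2 mm. A picture is of the moment at which its call begins. There is no depth.
- ctrl.hand_in(): hands the job in; it is judged then, once.
The state is a dict: "t": time; "q": joint angles; "joint_vel": joint speeds; "joint_torque": joint torques, N m; "tool_pos": TCP position; "tcp_rot": TCP orientation; "contact_force": force on the tool from outside, world axes, zero at the start; "ft_torque": the same for the moment, N m; "gripper_width": finger opening in mm; "gripper_force": force on a finger pad.
Only numpy, scipy, OpenCV 4.12 (cv2) and the standard library are available. Lean on these libraries where they do the work, as an engineer would, in place of code of your own. Each camera call takes 0.05 s, during which the arm holds its last target. There are 200 camera calls.

## Task

Load the juicer using the pusher, without touching the apples with the gripper: slide one of the two apples along the tray into the mouth of the feed tube and press it down until it sits firmly on the bottom; then slide in the other apple and press it down firmly onto the first. Afterwards stand the pusher upright on its thick end on the worktop, clear of the juicer, and let go. Leave the tumbler and the espresso cup where they are.

Things in the scene. Friction and masses are not known exactly. Their poses are not given: they have to be found in the camera images.
- juicer: White juicer fixed to the worktop: motor housing (top at z 167 mm), round press bowl (116 mm wide) with a clear upright feed tube, and on top a long tray with the tube's mouth in its middle. Origin on the worktop under the tube's axis, z up; the tray runs along the juicer's own y, the motor is on the -y side. The base reaches 78 mm to each side in x, and from y = -219 to +67 mm.
- mouth (a point): Centre of the feed tube's round mouth in the middle of the tray, level with the tray's floor, 67 mm inside diameter, 191 mm above the worktop. Same axes as the juicer.
- tube_floor (a point): Centre of the tube's bottom (the flat auger), 133 mm straight below the mouth. Three sprung lips along the wall narrow the tube to 52 mm: an apple that drops in is caught by them with its centre some 20 to 35 mm below the mouth, and they grip it all the way down, so that it moves only while it is pressed (up to 20 N) and stays where it is left.
- tray_left (a point): Middle of the tray's floor at its end on the juicer's +y side, 118 mm from the mouth's centre and 7 mm higher: the floor is level for 42 mm from the mouth's centre, then rises at 5 degrees. Tray 68 mm wide inside, with walls 14 mm high and 8 mm thick along both sides; across the end only a rim 12 mm high and 7 mm thick. An apple stands on this half of the tray.
- tray_right (a point): The same at the tray's other end, on the juicer's -y side, over the motor. The other apple stands on this half.
- apple_a_centre (a point): Centre (26 mm above its underside) of a green apple (60 mm across, 55 mm high, about 100 g) that stands on the right half of the tray, 58 to 80 mm from the mouth's centre. It is stiff and roundish with a flat underneath (30 mm wide) on which it stays put; pushed, it slides or rolls along the tray and drops into the mouth.
- apple_b_centre (a point): Centre of the other green apple, of the same size, that stands on the left half of the tray, 58 to 80 mm from the mouth's centre.
- pusher_grip (a point): Middle of the narrow handle of the grey pusher (150 mm high, about 120 g) that stands upright on the worktop. Round handle, 34 mm in diameter from 94 to 137 mm above its lower end, under a 42 mm wide knob; this point is 116 mm above the lower end. z points from the thick end to the knob.
- pusher_tip (a point): Centre of the pusher's flat lower end (the end that presses). The thick part is a cylinder 50 mm in diameter, 88 mm long from this end. Its z axis points up towards the knob.
- pusher: The whole pusher; origin at the centre of its flat lower end, z towards the knob.
- apple_a: The whole apple a; origin at the centre of its underside, z towards its stem.
- apple_b: The whole apple b; origin at the centre of its underside, z towards its stem.
- tumbler: Drinking glass, 81 mm wide and 91 mm high, standing to the right of the juicer; origin at the centre of its underside. Leave it alone.
- espresso_cup: Small cup with a handle, 60 x 87 mm and 50 mm high, standing to the right; origin under its centre. Leave it alone.

How it is judged:
By the outcome, as a careful person would: the job done as asked, in the order asked, and still so for the second after the job is handed in, with the robot touching nothing.
It also fails if it takes over 61 s, if anything falls off the work surface, if the arm or the gripper's body presses on something with over 40 N, if the wrist force passes 120 N, or if a joint passes its speed limit or range.

## Working session

There is one attempt and no reset: what is moved stays moved. The work goes in short steps, Python scripts to look and compute and a tool call to move; the robot and the scene stay as the last step left them, time stands still between calls to the robot, and variables do not carry over. Pictures are saved under pics/ and viewed, at most 12 in all, crops included, and the job is handed in when it is done.

Besides the shell and the picture viewer there is one more tool, called as name(argument=value, ...) on one line, values as JSON. servo_tool: Moves the arm, as the interface text tells. Its arguments: {"type":"object","properties":{"commands":{"type":"array"},"gripper":{"type":"number"},"grip_force":{"type":"number"}},"required":["commands"]}

```bash
mkdir -p pics
cat > h.py <<'E'
import numpy as np, cv2
from scipy.spatial.transform import Rotation as R
from cell import ctrl
def grab(n,f):
    c=ctrl.read_camera(n); cv2.imwrite('pics/'+f,c['pixels'][:,:,::-1]); return c
def rot(o):
    o=np.array(o,float)
    return o if o.shape==(3,3) else R.from_euler('xyz',o,degrees=True).as_matrix()
def ray(c,u,v):
    K=np.array(c['mtx']); d=np.linalg.inv(K)@[u,v,1]; d=rot(c['orientation'])@[d[0],-d[1],-d[2]]
    return np.array(c['position']),d
def atz(c,u,v,z):
    p,d=ray(c,u,v); return p+d*(z-p[2])/d[2]
def proj(c,P):
    q=rot(c['orientation']).T@(np.array(P,float)-c['position']); q=np.array(c['mtx'])@[q[0],-q[1],-q[2]]; return q[:2]/q[2]
E
python3 - <<'E'
from h import *
import pickle
for n in('scene','top'):
    c=grab(n,n+'0.png'); pickle.dump(c,open(n+'.pkl','wb')); print({k:v for k,v in c.items() if k!='pixels'})
print(ctrl.get_state(),ctrl.nose_length)
E
```

```text
{'mtx': array([[516.26519494,   0.        , 312.84360147],
       [  0.        , 516.26519494, 239.50066881],
       [  0.        ,   0.        ,   1.        ]]), 'position': array([-262.26166572, -274.24559443, 1108.32981104]), 'orientation': array([ 37.91261149,   0.10816497, -71.84729337])}
{'mtx': array([[576.35826081,   0.        , 318.02411403],
       [  0.        , 576.35826081, 245.46398014],
       [  0.        ,   0.        ,   1.        ]]), 'position': array([ 212.32368631,  -30.36263119, 1315.08523715]), 'orientation': array([ 1.24238815e+01,  7.34811432e-02, -8.79359412e+01])}
{'t': 0.1, 'q': array([-77.2624346 ,  35.28749219,  -0.72417232,  81.6332641 ,
         0.4647904 ,  63.22009523,  -2.31274957]), 'joint_vel': array([-0.02617978, -0.03885358, -0.01441577, -0.11395567,  0.0854493 ,
       -0.01131027, -0.02273288]), 'joint_torque': array([ 2.72751517e-03, -4.70386577e+01,  2.60325791e-01, -1.71573347e+01,
        1.00607565e-02,  5.86372320e-03, -1.90239359e-05]), 'tool_pos': array([159.87997183, 629.34127454, 244.20453257]), 'tcp_rot': array([-1.79862037e+02,  1.66923321e-03,  1.65751238e+02]), 'contact_force': array([-0.03123435, -0.3077426 , -0.31753337]), 'ft_torque': array([ 0.02990815, -0.02946094,  0.02546458]), 'gripper_force': 0.0, 'gripper_width': 85.30615164348556} 14.0
```

View pics/scene0.png

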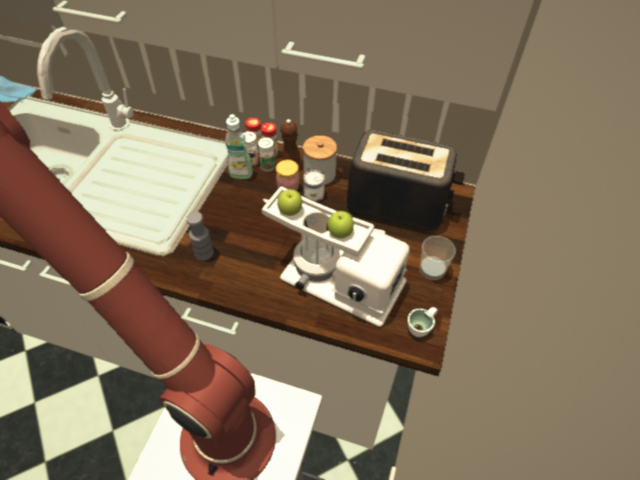

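View pics/top0.png

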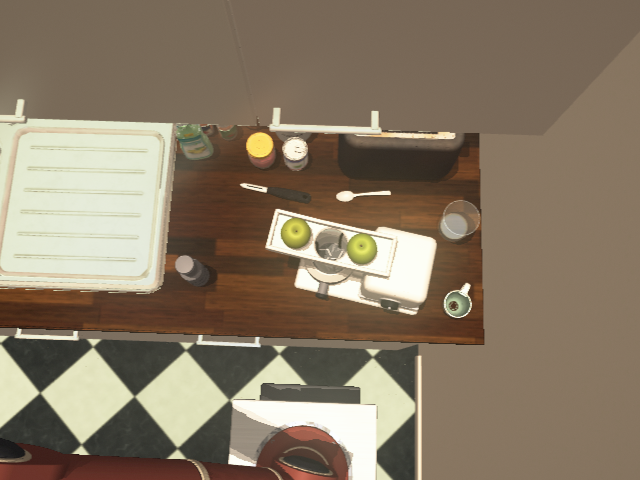

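The scene view shows the pusher (~200,240), apples (290,203) and (341,224), mouth (~317,225). The top view shows the pusher knob (~186,264), apples (296,233) and (362,249), mouth (~331,243), and the cup and tumbler at the right. I'll zoom in for edges.

Run:
```python
from h import *
import pickle
c=pickle.load(open('top.pkl','rb'));s=pickle.load(open('scene.pkl','rb'))
a=c['pixels'][195:325,165:445,::-1]; b=s['pixels'][180:330,180:440,::-1]
a=cv2.resize(a,None,fx=2.5,fy=2.5,interpolation=cv2.INTER_CUBIC); b=cv2.resize(b,(700,int(150*700/260)))
cv2.imwrite('pics/z.png',np.vstack([a,b[:270]]))
# green apple centroids
from scipy.ndimage import label
for n,k in(('top',c),('scene',s)):
    h=cv2.cvtColor(k['pixels'],cv2.COLOR_RGB2HSV); m=((h[...,0]>25)&(h[...,0]<45)&(h[...,1]>120)).astype(np.uint8)
    N,l,st,ce=cv2.connectedComponentsWithStats(m)
    for i in range(1,N):
        if st[i,4]>150:
            print(n,st[i],ce[i],atz(k,*(st[i,:2]+st[i,2:4]/2-.5),220))
for P in [(186,264)]: print('knob top',atz(c,*P,150))
print('mouth',atz(c,331,243,191))
for p in[(278,209),(397,232),(266,248),(392,275)]: print(p,atz(c,*p,205))
```

```text
top [281 218  29  30 668] [295.13173653 232.40269461] [477.69691739  25.65654991 220.        ]
top [347 234  29  27 609] [361.28407225 247.08702791] [ 453.29522784 -103.88226757  220.        ]
scene [278 189  24  26 493] [289.44016227 201.47261663] [483.79420492  28.97146562 220.        ]
scene [327 210  26  28 542] [340.1697417  223.54428044] [456.18335579 -99.61289708 220.        ]
knob top [420.07522581 250.23612022 150.        ]
mouth [465.71567891 -45.74232672 191.        ]
(278, 209) [528.44493697  62.5665435  205.        ]
(397, 232) [ 489.56945728 -175.58295307  205.        ]
(266, 248) [447.88992306  82.1341896  205.        ]
(392, 275) [ 402.88727544 -166.40773752  205.        ]
```

View pics/z.png

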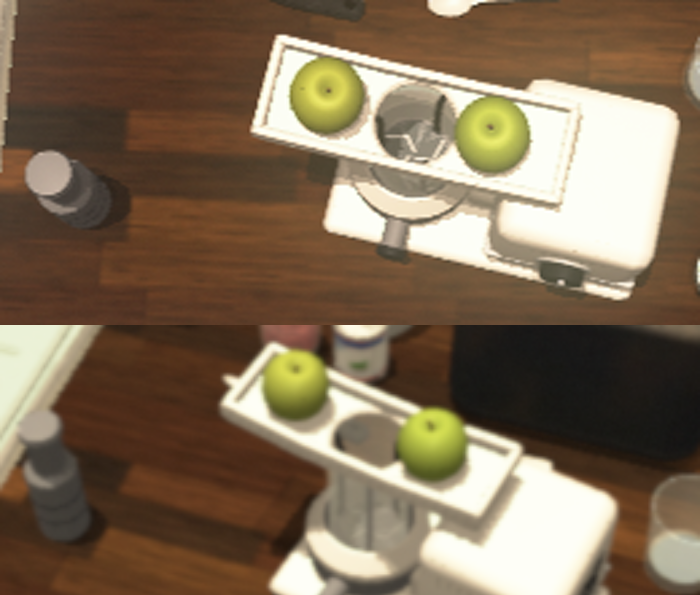

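```bash
cat > fit.py <<'E'
from h import *
import pickle
from scipy.optimize import least_squares
c=pickle.load(open('top.pkl','rb'));s=pickle.load(open('scene.pkl','rb'))
C=[(42,125),(42,-125),(-42,125),(-42,-125)]
T=[(275.8,209.8),(397,236.2),(265.8,247.8),(389,277)]
S=[(281,187.4),(373.5,226.4),(262.5,210.1),(359,254.7)]
def w(p,P): 
    a=np.radians(p[2]); return [p[0]+np.cos(a)*P[0]-np.sin(a)*P[1],p[1]+np.sin(a)*P[0]+np.cos(a)*P[1],P[2]]
def f(p,cams):
    r=[]
    for k,pts,m in cams:
        for q,uv in zip(C,pts): r+=list(proj(k,w(p,(*q,211)))-uv)
        r+=list(2*(proj(k,w(p,(0,0,191)))-m)) if m else []
    return np.array(r)
for cams in([(c,T,(331.2,243.8))],[(s,S,None)],[(c,T,(331.2,243.8)),(s,S,None)]):
    o=least_squares(f,[466,-46,-10],args=(cams,)); print(o.x,np.abs(o.fun).max(),o.fun.round(1))
p=o.x
for A in([478,26],[453.3,-103.9],[483.8,29],[456.2,-99.6]):
    d=np.array(A)-p[:2];a=np.radians(p[2]);print('apple local',d@[np.cos(a),np.sin(a)],d@[-np.sin(a),np.cos(a)])
print('knob',atz(c,184.2,264.2,150),atz(s,195.2,217.1,150));
E
python3 fit.py
```

```text
[463.23018556 -46.39508887 -11.07740836] 1.7416245974669096 [-0.8 -1.7  1.2 -0.4 -1.3  0.4  0.6 -0.1  0.2  0.8]
[461.65003645 -46.50356139 -11.7244877 ] 1.8103353625560317 [-0.2 -0.2  1.8  1.  -1.   0.1 -0.6 -1.1]
[462.91276151 -46.38559003 -11.31536531] 1.944819420524425 [-0.7 -1.8  1.2  0.  -1.3  0.3  0.4  0.3  0.2  1.2 -0.4 -0.4  1.9  0.3
 -1.  -0.  -0.2 -1.8]
apple local 0.5912614151830026 73.93881808531113
apple local 1.85894203877022 -58.28256061660901
apple local 5.6898941108688845 78.01851717157754
apple local 3.8588728679169493 -53.497137262439765
knob [419.52573523 253.89971449 150.        ] [423.24087142 254.06777075 150.        ]
```

servo_tool(commands=[{"delta_pos": [-0.3, -0.28, 0], "spin": -0.51}, {"delta_pos": [-0.6, -0.58, 0], "spin": 0}, {"delta_pos": [-0.6, -0.58, 0], "spin": 0}, {"delta_pos": [-0.6, -0.58, 0], "spin": 0}, {"delta_pos": [-0.6, -0.58, 0], "spin": 0}, {"delta_pos": [-0.6, -0.58, 0], "spin": 0}, {"delta_pos": [-0.6, -0.58, 0], "spin": 0}, {"delta_pos": [-0.6, -0.58, 0], "spin": 0}, {"delta_pos": [-0.6, -0.58, 0], "spin": 0}, {"delta_pos": [-0.6, -0.58, 0], "spin": 0}, {"delta_pos": [-0.6, -0.58, 0], "spin": 0}, {"delta_pos": [-0.6, -0.58, 0], "spin": 0}, {"delta_pos": [-0.6, -0.58, 0], "spin": 0}, {"delta_pos": [-0.6, -0.58, 0], "spin": 0}, {"delta_pos": [0, 0, 0], "spin": 0}, {"delta_pos": [0, 0, 0], "spin": 0}], gripper=0)

```text
t: 1.7
tool_pos: [416.5, 259.1, 245.0]
tcp_rot: [-180.0, -0.0, 168.7]
contact_force: [-0.9, 1.0, 0.1]
gripper_width: 85.5
gripper_force: 0.0
```

Run:
```python
from h import *
import pickle
s=ctrl.get_state(); print(s['t'],s['tool_pos'],s['tcp_rot'],s['contact_force'])
c=grab('wrist','w1.png'); pickle.dump(c,open('w1.pkl','wb')); print(c['position'],c['orientation']); print(proj(c,(421,254,150)),proj(c,(463,-46.4,191)))
```

```text
1.7 [416.45687402 259.10827952 245.01259919] [-1.79977998e+02 -4.83359199e-02  1.68684184e+02] [-0.93467846  0.97517476  0.09765169]
[337.33398651 274.26104192 374.66047682] [-1.80178664e+01  7.11652248e-02  7.86485399e+01]
[317.4451874  264.93811188] [-124.93946535  432.29392513]
```

View pics/w1.png

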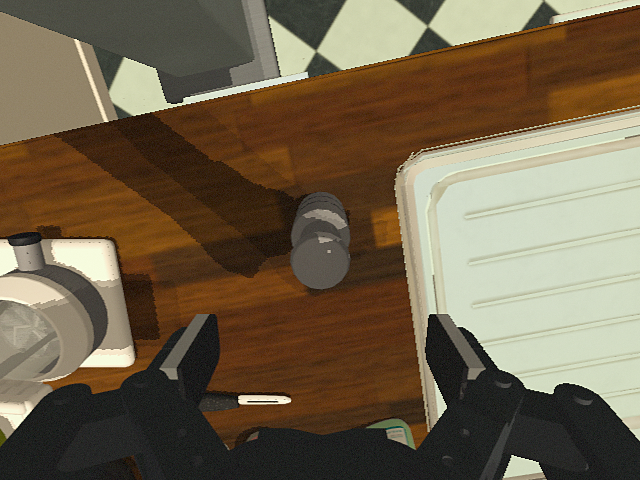

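The wrist view shows the knob top at ~(320.5,262), close to the predicted (317,265); the juicer's at left and the sink at right.

Run:
```python
from h import *
import pickle
c=pickle.load(open('w1.pkl','rb')); k=atz(c,320.5,262,150);print(k, atz(c,321,213,0))
a=np.radians(168.7);d=k[:2]-[416.46,259.11];print(d@[np.cos(a),np.sin(a)],d@[np.sin(a),-np.cos(a)])
```

```text
[419.34748198 256.4180372  150.        ] [419.70101216 256.04793003   0.        ]
-3.3589868913034535 -2.0739872224829337
```

servo_tool(commands=[{"delta_pos": [-0.09, -0.05, 0.3]}, {"delta_pos": [0, 0, 0.8]}, {"delta_pos": [0, 0, 0.8]}, {"delta_pos": [0, 0, 0.8]}, {"delta_pos": [0, 0, 0.4]}, {"delta_pos": [0, 0, 0.2]}, {"delta_pos": [0, 0, 0]}, {"delta_pos": [0, 0, 0]}])

```text
invalid input at $.commands[0]: expected keys delta_pos, spin
```

servo_tool(commands=[{"delta_pos": [0, 0, 0]}, {"delta_pos": [0, 0, 0]}, {"delta_pos": [0, 0, 0]}, {"delta_pos": [0, 0, 0]}, {"delta_pos": [0, 0, 0]}, {"delta_pos": [0, 0, 0]}, {"delta_pos": [0, 0, 0]}, {"delta_pos": [0, 0, 0]}], gripper=1, grip_force=90)

```text
invalid input at $.commands[0]: expected keys delta_pos, spin
```

servo_tool(commands=[{"delta_pos": [-0.09, -0.05, 0.3], "spin": 0}, {"delta_pos": [0, 0, 0.8], "spin": 0}, {"delta_pos": [0, 0, 0.8], "spin": 0}, {"delta_pos": [0, 0, 0.8], "spin": 0}, {"delta_pos": [0, 0, 0.4], "spin": 0}, {"delta_pos": [0, 0, 0.2], "spin": 0}, {"delta_pos": [0, 0, 0], "spin": 0}, {"delta_pos": [0, 0, 0], "spin": 0}])

```text
t: 2.55
tool_pos: [419.7, 258.1, 114.0]
tcp_rot: [179.9, 0.0, 168.9]
contact_force: [0.3, 0.1, 0.2]
gripper_width: 85.5
gripper_force: 0.0
```

servo_tool(commands=[{"delta_pos": [0, 0, 0], "spin": 0}, {"delta_pos": [0, 0, 0], "spin": 0}, {"delta_pos": [0, 0, 0], "spin": 0}, {"delta_pos": [0, 0, 0], "spin": 0}, {"delta_pos": [0, 0, 0], "spin": 0}, {"delta_pos": [0, 0, 0], "spin": 0}, {"delta_pos": [0, 0, 0], "spin": 0}, {"delta_pos": [0, 0, 0], "spin": 0}], gripper=1, grip_force=90)

```text
t: 3.35
tool_pos: [420.2, 257.2, 114.4]
tcp_rot: [179.9, 0.1, 168.8]
contact_force: [-1.4, -1.2, 4.5]
gripper_width: 36.2
gripper_force: 85.5
```

servo_tool(commands=[{"delta_pos": [0, 0, -0.25], "spin": 0}, {"delta_pos": [0, 0, -0.8], "spin": 0}, {"delta_pos": [0, 0, -0.8], "spin": 0}, {"delta_pos": [0, 0, -0.8], "spin": 0}, {"delta_pos": [0, 0, -0.8], "spin": 0}, {"delta_pos": [0, 0, -0.8], "spin": 0}, {"delta_pos": [0, 0, -0.8], "spin": 0}, {"delta_pos": [0, 0, -0.8], "spin": 0}, {"delta_pos": [0, 0, -0.6], "spin": 0}, {"delta_pos": [0, 0, -0.3], "spin": 0}, {"delta_pos": [0, 0, 0], "spin": 0}])

```text
t: 4.45
tool_pos: [419.9, 257.2, 385.4]
tcp_rot: [179.8, 0.2, 168.8]
contact_force: [0.1, 0.5, -2.4]
gripper_width: 35.9
gripper_force: 87.3
```

servo_tool(commands=[{"delta_pos": [-0.1, -0.4, 0], "spin": 0}, {"delta_pos": [-0.2, -0.79, 0], "spin": 0}, {"delta_pos": [-0.2, -0.79, 0], "spin": 0}, {"delta_pos": [-0.2, -0.79, 0], "spin": 0}, {"delta_pos": [-0.2, -0.79, 0], "spin": 0}, {"delta_pos": [-0.2, -0.79, 0], "spin": 0}, {"delta_pos": [-0.2, -0.79, 0], "spin": 0}, {"delta_pos": [-0.2, -0.79, 0], "spin": 0}, {"delta_pos": [-0.2, -0.79, 0], "spin": 0}, {"delta_pos": [-0.2, -0.79, 0], "spin": 0}, {"delta_pos": [-0.2, -0.79, 0], "spin": 0}, {"delta_pos": [-0.2, -0.79, 0], "spin": 0}, {"delta_pos": [-0.2, -0.79, 0], "spin": 0}, {"delta_pos": [-0.04, -0.4, 0], "spin": 0}, {"delta_pos": [0, 0, 0], "spin": 0}, {"delta_pos": [0, 0, 0], "spin": 0}])

```text
t: 6.05
tool_pos: [439.0, -164.9, 382.5]
tcp_rot: [179.9, -0.1, 168.8]
contact_force: [0.9, 1.4, -1.7]
gripper_width: 36.3
gripper_force: 87.3
```

```bash
cat > loc.py <<'E'
from h import *
def loc(P=None):
    s=ctrl.get_state(); d=(s['tool_pos'] if P is None else np.array(P))[:2]-[463.3,-46.4]; a=np.radians(-11.2)
    print(round(s['t'],2),'local',d@[np.cos(a),np.sin(a)],d@[-np.sin(a),np.cos(a)],'z',s['tool_pos'][2],s['tcp_rot'],s['contact_force'])
E
python3 - <<'E'
from loc import *
import pickle
loc()
for n in('scene','top'):
    c=ctrl.read_camera(n); p=c['pixels'][...,::-1]
    if n=='scene': a=cv2.resize(p[120:300,230:430],(400,360))
    else: b=cv2.resize(p[160:340,260:460],(400,360))
cv2.imwrite('pics/p3.png',np.hstack([a,b]))
E
```

```text
6.05 local -0.8021914254357558 -120.96406941019927 z 382.4790873982002 [ 1.79921185e+02 -1.22037795e-01  1.68822257e+02] [ 0.86246997  1.43149903 -1.72005379]
```

View pics/p3.png

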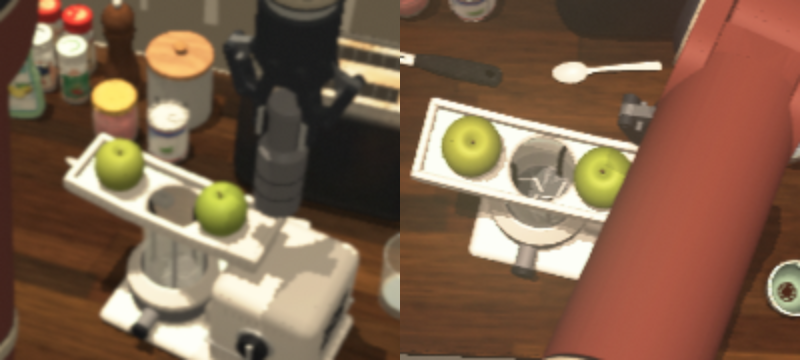

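servo_tool(commands=[{"delta_pos": [0, 0, 0.3], "spin": 0}, {"delta_pos": [0, 0, 0.6], "spin": 0}, {"delta_pos": [0, 0, 0.3], "spin": 0}, {"delta_pos": [0, 0, 0.1], "spin": 0}, {"delta_pos": [0, 0.1, 0], "spin": 0}, {"delta_pos": [0, 0.1, 0], "spin": 0}, {"delta_pos": [0, 0.15, 0], "spin": 0}, {"delta_pos": [0, 0.15, 0], "spin": 0}, {"delta_pos": [0, 0.15, 0], "spin": 0}, {"delta_pos": [0, 0.15, 0.05], "spin": 0}, {"delta_pos": [0, 0.15, 0.05], "spin": 0}, {"delta_pos": [0, 0.15, 0.05], "spin": 0}, {"delta_pos": [0, 0.15, 0.05], "spin": 0}, {"delta_pos": [0, 0.15, 0], "spin": 0}, {"delta_pos": [0, 0, 0], "spin": 0}])

```text
t: 7.65
tool_pos: [450.5, -109.8, 323.1]
tcp_rot: [180.0, -0.0, 168.9]
contact_force: [0.3, 0.4, -0.6]
gripper_width: 36.0
gripper_force: 87.3
```

```bash
cat >> loc.py <<'E'
def green():
    for n in('scene','top'):
        k=ctrl.read_camera(n); h=cv2.cvtColor(k['pixels'],cv2.COLOR_RGB2HSV); m=((h[...,0]>25)&(h[...,0]<45)&(h[...,1]>120)).astype(np.uint8)
        N,l,st,ce=cv2.connectedComponentsWithStats(m)
        for i in range(1,N):
            if st[i,4]>40:
                P=atz(k,*(st[i,:2]+st[i,2:4]/2-.5),220)[:2]-[463.3,-46.4]; a=np.radians(-11.2)
                if abs(P[1])<200 and abs(P[0])<100: print(n,st[i],np.round([P@[np.cos(a),np.sin(a)],P@[-np.sin(a),np.cos(a)]],1))
E
python3 -c "
from loc import *
loc();green()"
```

```text
7.65 local -0.215384037474564 -64.64332364426959 z 323.1228652402539 [ 1.79960134e+02 -2.99193330e-02  1.68920621e+02] [ 0.3422716   0.40954276 -0.62242807]
scene [278 189  24  26 493] [ 5.5 77.9]
scene [305 215  24  18 307] [-21.8  -8.7]
top [281 218  29  30 678] [ 0.1 73.5]
top [316 232  22  27 396] [-10.1   7.9]
```

servo_tool(commands=[{"delta_pos": [0, 0.2, 0], "spin": 0}, {"delta_pos": [0, 0.2, 0], "spin": 0}, {"delta_pos": [0, 0.2, 0], "spin": 0}, {"delta_pos": [0, 0.2, 0], "spin": 0}, {"delta_pos": [0, 0.2, 0], "spin": 0}, {"delta_pos": [0, 0.2, 0], "spin": 0}, {"delta_pos": [0, 0.2, 0], "spin": 0}, {"delta_pos": [0, 0.2, 0], "spin": 0}, {"delta_pos": [0, 0, 0], "spin": 0}, {"delta_pos": [0, 0, 0], "spin": 0}])

```text
t: 8.75
tool_pos: [462.7, -48.3, 323.3]
tcp_rot: [-180.0, -0.0, 168.8]
contact_force: [-0.2, -0.4, -1.7]
gripper_width: 36.1
gripper_force: 87.3
```

```bash
python3 -c "
from loc import *
loc();green()
c=ctrl.read_camera('scene'); p=c['pixels'][...,::-1]; a=cv2.resize(p[150:300,240:400],(640,600)); cv2.imwrite('pics/p4.png',a)"
```

```text
8.75 local -0.20783940934144374 -2.0180135385825246 z 323.2915258210476 [-1.79973406e+02 -5.43295948e-03  1.68825606e+02] [-0.19945357 -0.41087457 -1.74754597]
scene [278 189  24  26 491] [ 5.5 77.9]
scene [305 220  24  13 145] [-28.1 -12.3]
top [281 218  16  29 289] [-1.8 86.1]
```

View pics/p4.png

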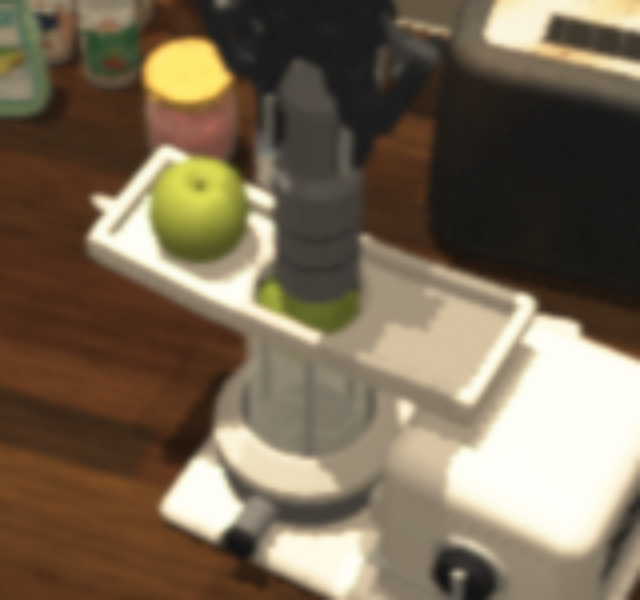

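servo_tool(commands=[{"delta_pos": [0, 0.08, 0.1], "spin": 0}, {"delta_pos": [0, 0, 0.2], "spin": 0}, {"delta_pos": [0, 0, 0.2], "spin": 0}, {"delta_pos": [0, 0, 0.2], "spin": 0}, {"delta_pos": [0, 0, 0.2], "spin": 0}, {"delta_pos": [0, 0, 0.2], "spin": 0}, {"delta_pos": [0, 0, 0], "spin": 0}])

```text
t: 9.6
tool_pos: [462.8, -45.1, 278.3]
tcp_rot: [-180.0, -0.1, 168.8]
contact_force: [-0.1, 0.7, -1.7]
gripper_width: 36.0
gripper_force: 87.5
```

servo_tool(commands=[{"delta_pos": [0, 0, 0.2], "spin": 0}, {"delta_pos": [0, 0, 0.2], "spin": 0}, {"delta_pos": [0, 0, 0.2], "spin": 0}, {"delta_pos": [0, 0, 0.2], "spin": 0}, {"delta_pos": [0, 0, 0], "spin": 0}])

```text
t: 10.1
tool_pos: [462.4, -45.1, 246.0]
tcp_rot: [-180.0, -0.2, 168.8]
contact_force: [-0.6, 0.2, -2.1]
gripper_width: 36.4
gripper_force: 87.5
```

servo_tool(commands=[{"delta_pos": [0, 0, 0.2], "spin": 0}, {"delta_pos": [0, 0, 0.15], "spin": 0}, {"delta_pos": [0, 0, 0.1], "spin": 0}])

```text
t: 10.4
tool_pos: [463.7, -45.4, 229.2]
tcp_rot: [-180.0, 0.0, 168.8]
contact_force: [-2.0, -0.3, 15.8]
gripper_width: 36.7
gripper_force: 86.4
```

```bash
python3 -c "
from loc import *
loc();green()
c=ctrl.read_camera('scene'); p=c['pixels'][...,::-1]; a=cv2.resize(p[150:300,240:400],(640,600)); cv2.imwrite('pics/p5.png',a)"
```

```text
10.4 local 0.16047068379561888 1.0577819132213373 z 229.2213433473111 [-1.79991542e+02  4.81002622e-02  1.68796108e+02] [-1.96318634 -0.32114601 15.77018139]
scene [278 189  24  26 454] [ 5.5 77.9]
top [281 218  17  28 278] [-0.6 85.4]
```

View pics/p5.png

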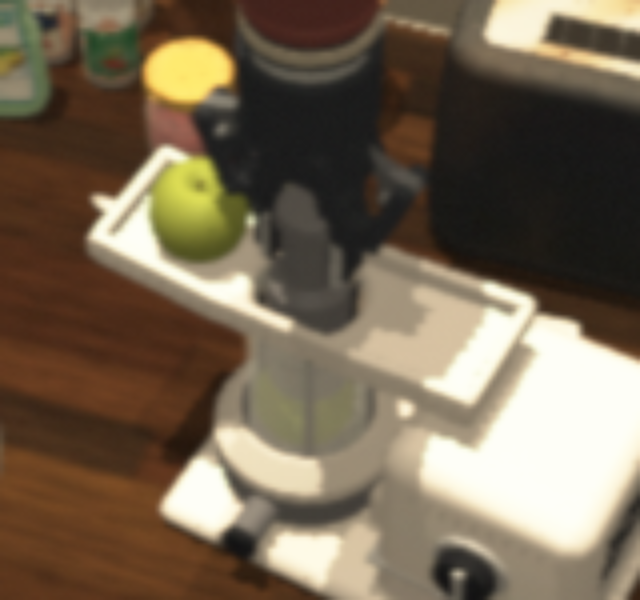

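servo_tool(commands=[{"delta_pos": [0, 0, 0.05], "spin": 0}, {"delta_pos": [0, 0, 0], "spin": 0}, {"delta_pos": [0, 0, 0], "spin": 0}])

```text
t: 10.85
tool_pos: [465.2, -45.1, 229.0]
tcp_rot: [179.9, 0.3, 168.8]
contact_force: [-0.1, 0.7, 11.7]
gripper_width: 36.2
gripper_force: 85.6
```

servo_tool(commands=[{"delta_pos": [0.03, 0, 0.1], "spin": 0}, {"delta_pos": [0, 0, 0.05], "spin": 0}, {"delta_pos": [0, 0, 0], "spin": 0}])

```text
t: 11.15
tool_pos: [468.2, -45.1, 226.3]
tcp_rot: [179.8, 0.9, 168.8]
contact_force: [-0.3, 1.0, 24.6]
gripper_width: 35.4
gripper_force: 87.2
```

servo_tool(commands=[{"delta_pos": [0, 0, -0.2], "spin": 0}, {"delta_pos": [0, 0, -0.4], "spin": 0}, {"delta_pos": [0, 0, -0.7], "spin": 0}, {"delta_pos": [0, 0, -0.8], "spin": 0}, {"delta_pos": [0, 0, -0.8], "spin": 0}, {"delta_pos": [0, 0, -0.8], "spin": 0}, {"delta_pos": [0, 0, -0.4], "spin": 0}, {"delta_pos": [0, 0, 0], "spin": 0}, {"delta_pos": [0, 0, 0], "spin": 0}])

```text
t: 12.05
tool_pos: [461.1, -44.7, 383.6]
tcp_rot: [-180.0, -0.2, 168.8]
contact_force: [0.3, 0.3, -2.3]
gripper_width: 35.2
gripper_force: 89.8
```

```bash
python3 -c "
from loc import *
loc();green()"
```

```text
12.05 local -2.4705250654466044 1.245729350718549 z 383.6135884357599 [-179.97069525   -0.20979832  168.81717947] [ 0.27386219  0.25397684 -2.30208399]
scene [278 189  24  26 491] [ 5.5 77.9]
top [281 219  11  25 159] [-1.  91.3]
```

servo_tool(commands=[{"delta_pos": [-0.08, 0.3, 0], "spin": 0}, {"delta_pos": [0, 0.7, 0], "spin": 0}, {"delta_pos": [0, 0.7, 0], "spin": 0}, {"delta_pos": [0, 0.7, 0], "spin": 0}, {"delta_pos": [0, 0.7, 0], "spin": 0}, {"delta_pos": [0, 0.4, 0], "spin": 0}, {"delta_pos": [0, 0, 0], "spin": 0}, {"delta_pos": [0, 0, 0.3], "spin": 0}, {"delta_pos": [0, 0, 0.5], "spin": 0}, {"delta_pos": [0, 0, 0.3], "spin": 0}, {"delta_pos": [0, 0, 0.15], "spin": 0}, {"delta_pos": [0, 0, 0], "spin": 0}])

```text
t: 13.35
tool_pos: [492.0, 91.0, 334.4]
tcp_rot: [-179.9, -0.1, 168.7]
contact_force: [0.0, -0.6, -1.7]
gripper_width: 35.1
gripper_force: 89.9
```

```bash
python3 -c "
from loc import *
loc();green()
p=ctrl.read_camera('scene')['pixels'][...,::-1]; a=cv2.resize(p[120:300,220:400],(600,600)); cv2.imwrite('pics/p6.png',a)"
```

```text
13.35 local 1.4284465805925866 140.36431563664854 z 334.36217640166655 [-1.79917847e+02 -1.23397578e-01  1.68740917e+02] [ 0.03518468 -0.60128028 -1.69222667]
scene [278 190  24  25 480] [ 4.1 77.1]
top [281 218  29  30 661] [ 0.1 73.5]
top [317 241  25  19 350] [-18.7   0.9]
```

View pics/p6.png

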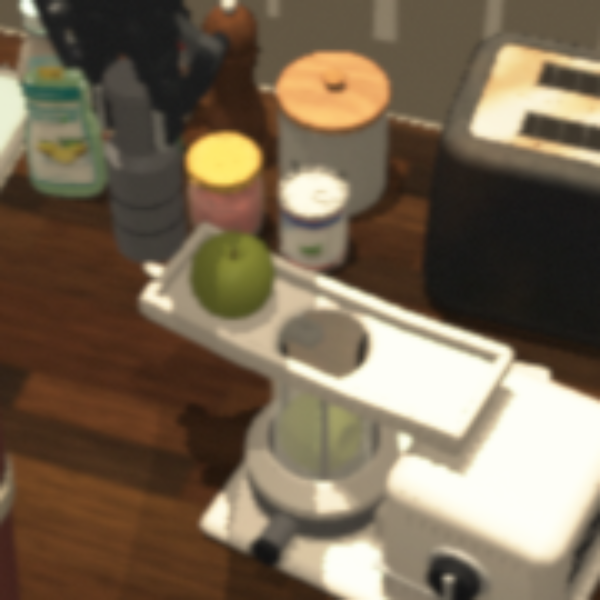

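The pusher stands behind apple b at the left end (~150,240), and apple a shows through the tube low at (320,440).

servo_tool(commands=[{"delta_pos": [0, -0.1, 0.07], "spin": 0}, {"delta_pos": [0, -0.15, 0], "spin": 0}, {"delta_pos": [0, -0.15, 0], "spin": 0}, {"delta_pos": [0, -0.15, 0], "spin": 0}, {"delta_pos": [0, -0.15, 0], "spin": 0}, {"delta_pos": [0, -0.15, 0], "spin": 0}, {"delta_pos": [0, -0.15, 0], "spin": 0}, {"delta_pos": [0, -0.15, 0], "spin": 0}, {"delta_pos": [0, -0.15, 0.05], "spin": 0}, {"delta_pos": [0, -0.15, 0.05], "spin": 0}, {"delta_pos": [0, -0.15, 0.05], "spin": 0}, {"delta_pos": [0, -0.15, 0.05], "spin": 0}, {"delta_pos": [0, -0.15, 0], "spin": 0}, {"delta_pos": [0, 0, 0], "spin": 0}, {"delta_pos": [0, 0, 0], "spin": 0}])

```text
t: 15.0
tool_pos: [477.7, 17.1, 324.5]
tcp_rot: [180.0, -0.0, 168.8]
contact_force: [-0.3, 0.5, -1.0]
gripper_width: 35.3
gripper_force: 89.9
```

```bash
python3 -c "
from loc import *
loc();green()"
```

```text
15.0 local 1.8079016187222992 65.117857270725 z 324.51899776667364 [ 1.79996786e+02 -3.71803349e-03  1.68789978e+02] [-0.31523876  0.48436578 -1.03639762]
scene [308 222  20  11 140] [-29.5 -15.6]
top [318 235  26  25 510] [-12.2  -0.6]
```

Apple b has dropped into the mouth. Move over the centre and press.

servo_tool(commands=[{"delta_pos": [0.01, -0.2, 0], "spin": 0}, {"delta_pos": [0.01, -0.2, 0], "spin": 0}, {"delta_pos": [0.01, -0.2, 0], "spin": 0}, {"delta_pos": [0.01, -0.2, 0], "spin": 0}, {"delta_pos": [0, -0.2, 0], "spin": 0}, {"delta_pos": [0, -0.2, 0], "spin": 0}, {"delta_pos": [0, -0.2, 0], "spin": 0}, {"delta_pos": [0, -0.18, 0], "spin": 0}, {"delta_pos": [0, 0, 0], "spin": 0}, {"delta_pos": [0, 0, 0.1], "spin": 0}, {"delta_pos": [0, 0, 0.2], "spin": 0}, {"delta_pos": [0, 0, 0.2], "spin": 0}, {"delta_pos": [0, 0, 0.2], "spin": 0}, {"delta_pos": [0, 0, 0], "spin": 0}])

```text
t: 16.5
tool_pos: [462.9, -44.1, 294.9]
tcp_rot: [-180.0, -0.2, 168.8]
contact_force: [0.5, 0.3, -2.4]
gripper_width: 35.2
gripper_force: 89.9
```

servo_tool(commands=[{"delta_pos": [0, 0, 0.15], "spin": 0}, {"delta_pos": [0, 0, 0.1], "spin": 0}, {"delta_pos": [0, 0, 0.1], "spin": 0}])

```text
t: 16.8
tool_pos: [466.1, -44.6, 284.6]
tcp_rot: [179.9, 0.4, 168.8]
contact_force: [-1.1, -0.1, 21.3]
gripper_width: 35.2
gripper_force: 90.2
```

servo_tool(commands=[{"delta_pos": [0.05, 0, 0.1], "spin": 0}, {"delta_pos": [0.03, 0, 0.07], "spin": 0}, {"delta_pos": [0, 0, 0], "spin": 0}, {"delta_pos": [0, 0, 0], "spin": 0}])

```text
t: 17.2
tool_pos: [468.3, -44.7, 283.9]
tcp_rot: [179.8, 1.3, 168.8]
contact_force: [-0.4, 0.8, 30.7]
gripper_width: 35.3
gripper_force: 90.4
```

```bash
python3 -c "
from loc import *
loc();green()
p=ctrl.read_camera('scene')['pixels'][...,::-1]; a=cv2.resize(p[150:300,240:400],(640,600)); cv2.imwrite('pics/p7.png',a)"
```

```text
17.2 local 4.576712003092533 2.6794732028018804 z 283.90418890208923 [179.76644536   1.28438247 168.78686931] [-0.38588029  0.79428115 30.71511487]
```

View pics/p7.png

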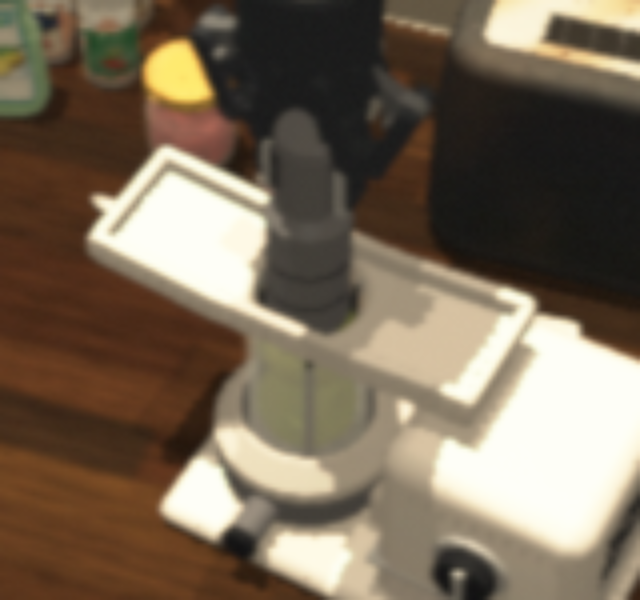

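servo_tool(commands=[{"delta_pos": [0.12, 0, 0], "spin": 0}, {"delta_pos": [0.04, 0.0, 0.1], "spin": 0}, {"delta_pos": [0, 0, 0.05], "spin": 0}, {"delta_pos": [0, 0, 0], "spin": 0}, {"delta_pos": [0, 0, 0], "spin": 0}])

```text
t: 17.85
tool_pos: [467.3, -43.5, 283.0]
tcp_rot: [179.6, 2.1, 168.8]
contact_force: [-0.4, 1.4, 50.3]
gripper_width: 35.1
gripper_force: 90.6
```

servo_tool(commands=[{"delta_pos": [-0.1, 0, -0.2], "spin": 0}, {"delta_pos": [0, 0, -0.3], "spin": 0}, {"delta_pos": [0, 0, -0.5], "spin": 0}, {"delta_pos": [0, 0, -0.6], "spin": 0}, {"delta_pos": [0, 0, -0.6], "spin": 0}, {"delta_pos": [0, 0, -0.6], "spin": 0}, {"delta_pos": [0, 0, 0], "spin": 0}, {"delta_pos": [0, 0, 0], "spin": 0}])

```text
t: 18.65
tool_pos: [458.2, -43.4, 381.3]
tcp_rot: [180.0, -0.0, 168.8]
contact_force: [0.6, -0.4, -1.7]
gripper_width: 35.1
gripper_force: 89.9
```

```bash
python3 -c "
from loc import *
loc()
c=ctrl.read_camera('wrist');p=c['pixels'][...,::-1]; 
s=ctrl.read_camera('scene')['pixels'][150:300,240:400,::-1]
cv2.imwrite('pics/p8.png',np.hstack([cv2.resize(p,(480,360)),cv2.resize(s,(320,300))[:300] if 0 else cv2.resize(s,(320,360))]))
a=np.radians(168.8);d=np.array([419.5,257])-ctrl.get_state()['tool_pos'][:2];print(d@[np.cos(a),np.sin(a)],d@[np.sin(a),-np.cos(a)])
"
```

```text
18.65 local -5.606807151857608 1.991429145874199 z 381.33320774312295 [ 1.79994466e+02 -2.81186147e-03  1.68807288e+02] [ 0.64492283 -0.39934191 -1.66780798]
95.6964140744364 287.1296410685584
```

View pics/p8.png

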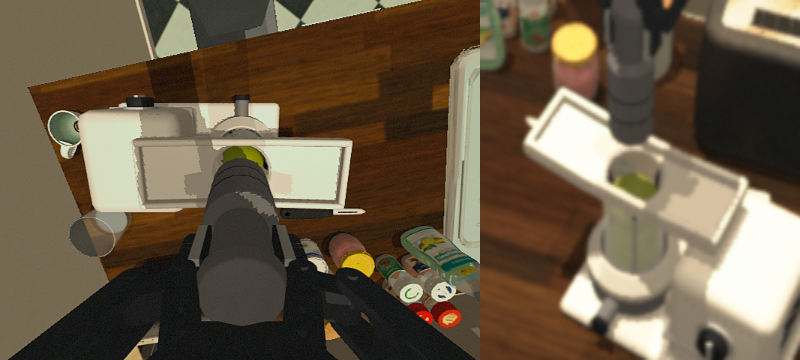

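servo_tool(commands=[{"delta_pos": [0.12, 0.36, 0], "spin": 0}, {"delta_pos": [0.24, 0.72, 0], "spin": 0}, {"delta_pos": [0.24, 0.72, 0], "spin": 0}, {"delta_pos": [0.24, 0.72, 0], "spin": 0}, {"delta_pos": [0.24, 0.72, 0], "spin": 0}, {"delta_pos": [0.24, 0.72, 0], "spin": 0}, {"delta_pos": [0.24, 0.72, 0], "spin": 0}, {"delta_pos": [0.24, 0.72, 0], "spin": 0}, {"delta_pos": [0.24, 0.72, 0], "spin": 0}, {"delta_pos": [0.24, 0.72, 0], "spin": 0}, {"delta_pos": [0.12, 0.36, 0], "spin": 0}, {"delta_pos": [0, 0, 0], "spin": 0}, {"delta_pos": [0, 0, 0], "spin": 0}])

```text
t: 20.05
tool_pos: [420.5, 256.1, 381.0]
tcp_rot: [-179.8, -0.0, 168.7]
contact_force: [0.5, 0.1, -1.0]
gripper_width: 35.2
gripper_force: 90.0
```

servo_tool(commands=[{"delta_pos": [0, 0, 0.3], "spin": 0}, {"delta_pos": [0, 0, 0.8], "spin": 0}, {"delta_pos": [0, 0, 0.8], "spin": 0}, {"delta_pos": [0, 0, 0.8], "spin": 0}, {"delta_pos": [0, 0, 0.8], "spin": 0}, {"delta_pos": [0, 0, 0.8], "spin": 0}, {"delta_pos": [0, 0, 0.8], "spin": 0}, {"delta_pos": [0, 0, 0.6], "spin": 0}, {"delta_pos": [0, 0, 0.4], "spin": 0}, {"delta_pos": [0, 0, 0.2], "spin": 0}, {"delta_pos": [0, 0, 0], "spin": 0}, {"delta_pos": [0, 0, 0], "spin": 0}, {"delta_pos": [0, 0, 0], "spin": 0}])

```text
t: 21.35
tool_pos: [421.0, 257.8, 130.8]
tcp_rot: [179.9, 0.1, 168.8]
contact_force: [0.4, -0.8, -0.9]
gripper_width: 35.0
gripper_force: 90.0
```

```bash
python3 -c "
from loc import *
loc()
c=ctrl.read_camera('wrist');p=c['pixels'][...,::-1]; 
s=ctrl.read_camera('scene')['pixels'][150:300,120:280,::-1]
cv2.imwrite('pics/p9.png',np.hstack([cv2.resize(p,(400,300)),cv2.resize(s,(320,300))]))
"
```

```text
21.35 local -100.58718694993081 290.2178399186681 z 130.78443578581408 [1.79914004e+02 1.08387745e-01 1.68773137e+02] [ 0.43941736 -0.81309703 -0.88790863]
```

View pics/p9.png

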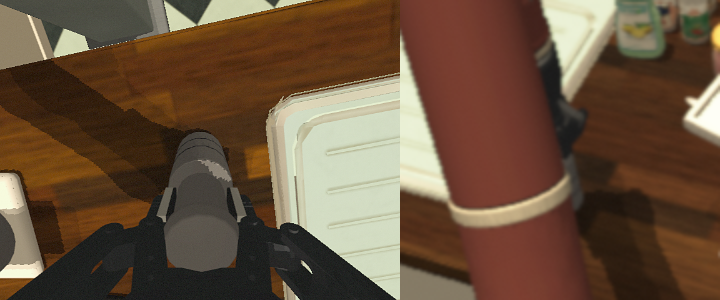

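The pusher is upright about 16 mm above the worktop, clear of the sink. Lower until contact.

servo_tool(commands=[{"delta_pos": [0, 0, 0.15], "spin": 0}, {"delta_pos": [0, 0, 0.12], "spin": 0}, {"delta_pos": [0, 0, 0.05], "spin": 0}, {"delta_pos": [0, 0, 0.04], "spin": 0}, {"delta_pos": [0, 0, 0], "spin": 0}])

```text
t: 21.95
tool_pos: [420.0, 257.7, 115.0]
tcp_rot: [-180.0, -0.0, 168.8]
contact_force: [0.4, 0.1, -2.0]
gripper_width: 35.6
gripper_force: 90.0
```

servo_tool(commands=[{"delta_pos": [0, 0, 0.04], "spin": 0}, {"delta_pos": [0, 0, 0.04], "spin": 0}, {"delta_pos": [0, 0, 0], "spin": 0}])

```text
t: 22.25
tool_pos: [420.2, 257.9, 112.2]
tcp_rot: [180.0, 0.0, 168.8]
contact_force: [-0.5, -0.5, -1.8]
gripper_width: 35.4
gripper_force: 90.0
```

servo_tool(commands=[{"delta_pos": [0, 0, 0.04], "spin": 0}, {"delta_pos": [0, 0, 0.03], "spin": 0}, {"delta_pos": [0, 0, 0], "spin": 0}])

```text
t: 22.55
tool_pos: [421.5, 258.0, 112.0]
tcp_rot: [179.9, 0.2, 168.8]
contact_force: [-2.6, -2.2, 17.5]
gripper_width: 35.1
gripper_force: 90.1
```

servo_tool(commands=[{"delta_pos": [0, 0, -0.05], "spin": 0}, {"delta_pos": [0, 0, 0], "spin": 0}])

```text
t: 22.75
tool_pos: [420.5, 258.0, 112.0]
tcp_rot: [179.9, 0.1, 168.8]
contact_force: [-0.8, -0.6, 7.2]
gripper_width: 35.0
gripper_force: 90.0
```

servo_tool(commands=[{"delta_pos": [0, 0, 0], "spin": 0}, {"delta_pos": [0, 0, 0], "spin": 0}, {"delta_pos": [0, 0, 0], "spin": 0}, {"delta_pos": [0, 0, 0], "spin": 0}, {"delta_pos": [0, 0, 0], "spin": 0}, {"delta_pos": [0, 0, 0], "spin": 0}, {"delta_pos": [0, 0, 0], "spin": 0}, {"delta_pos": [0, 0, 0], "spin": 0}], gripper=0)

```text
t: 23.55
tool_pos: [420.1, 257.8, 111.3]
tcp_rot: [-180.0, 0.0, 168.8]
contact_force: [0.7, 0.5, 0.5]
gripper_width: 85.3
gripper_force: 0.0
```

servo_tool(commands=[{"delta_pos": [0, 0, -0.1], "spin": 0}, {"delta_pos": [0, 0, -0.3], "spin": 0}, {"delta_pos": [0, 0, -0.6], "spin": 0}, {"delta_pos": [0, 0, -0.8], "spin": 0}, {"delta_pos": [0, 0, -0.8], "spin": 0}, {"delta_pos": [0, 0, -0.8], "spin": 0}, {"delta_pos": [0, 0, -0.8], "spin": 0}, {"delta_pos": [0, 0, -0.4], "spin": 0}, {"delta_pos": [0, 0, 0], "spin": 0}, {"delta_pos": [0, 0, 0], "spin": 0}])

```text
t: 24.55
tool_pos: [419.6, 257.5, 294.9]
tcp_rot: [-180.0, -0.0, 168.8]
contact_force: [-0.1, -0.5, -1.2]
gripper_width: 85.1
gripper_force: 0.0
```

```bash
python3 -c "
from loc import *
loc()
p=ctrl.read_camera('wrist')['pixels'][...,::-1]; s=ctrl.read_camera('top')['pixels'][180:330,160:480,::-1]
cv2.imwrite('pics/p10.png',np.vstack([cv2.resize(p,(400,300)),cv2.resize(s,(400,188))]))
"
```

```text
24.55 local -101.85442374949912 289.62759437584356 z 294.908806220972 [-1.79971362e+02 -3.26083455e-02  1.68808505e+02] [-0.06365989 -0.48184725 -1.19028045]
```

View pics/p10.png

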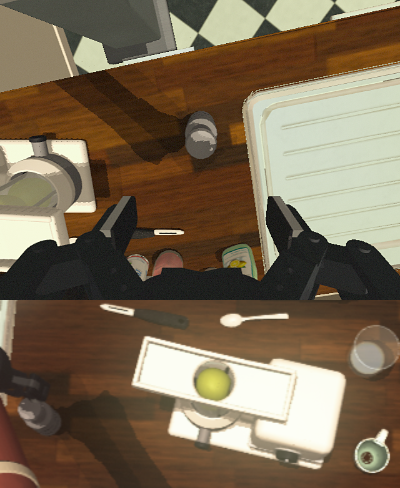

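The pusher stands upright and free at (200,140), an apple shows in the mouth at (213,382) with the tray empty, and the tumbler and cup are undisturbed.

```bash
python3 -c "
from cell import ctrl
print(ctrl.hand_in())"
```

```text
the job is handed in; nothing more can be done
None
```

Job handed in at about 24.6 s: apple a was pressed to the tube's bottom (about 25 N), apple b onto it (about 50 N), the pusher stands upright and released clear of the juicer, and the tumbler and cup were not touched.

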